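# Load the spacer on the indexing stand and ratchet it round four clicks

### The arm

A 7-joint arm with a two-finger parallel gripper is mounted at the origin on the work surface. World frame = base frame: x ahead of the robot, y to its left, z up, the work surface at z = 0. Lengths are in m, angles in degrees, forces in N, time in s.
With the tool pointing down it reaches from about 0.35 to 0.9 m from the base axis. Payload 19.9 kg.
Tool frame: the origin (TCP) lies midway between the tips of the shut fingers; the grasp point (between the pads) lies 19 mm behind it (grasp_offset is the z of the grasp point in the tool frame, in m); z points along the fingers, y is the line along which they close (so a half turn about z gives the same grasp; the last joint's range is limited). The gripper opens to 94 mm and grips with 3 to 60 N. Pads are 16 mm wide; open, the fingers measure 119 mm over their backs; the gripper's body (75 mm by 177 mm) begins 78 mm behind the grasp point.
Start: joints at [-72.336, 23.915, -0.59, 92.452, 0.269, 63.638, -3.037], TCP at [0.214, 0.587, 0.205] pointing down, gripper open.
Joint ranges: [-161.28, 161.28], [-22.2, 115.67], [-73.04, 71.86], [3.21, 147.25], [-68.34, 248.33], [10.77, 114.83], [-161.83, 161.83]. Speed limits (degrees/s): [108.29, 108.29, 136.94, 136.94, 172.46, 172.46, 172.46].

### API

Orientations are given as a 3x3 rotation matrix whose columns are the frame's x, y, z axes.
In Python, from cell import sense, get_image, job_done, grasp_offset gives the robot as it stands.
- The arm moves only by the tool carry_out, never from a script. Its arguments are lists of equal length, an entry for each row: "slide": the shift along the tool's x, y, z in m, a list of three; "twist": the turn about the tool's z in rad; "grip": the opening, from 0 (shut) to 1 (fully open). A call has 1 to 12 rows; each row is the pose to reach, as a shift and turn from the pose commanded when the call began, along the tool's axes at that moment; what a row does not reach only later rows make up. A row lasts 1/10 s, in which the tool goes at most 50 mm and 8.59 degrees, less where a joint would pass 70% of its speed; a pose out of reach is approached as far as the arm can. A call with a gripper value outside its range is refused whole. The fingers move at their own pace and stop on an object; "force" is the grip in N (left out, the last holds). Time passes only in rows, so rows that repeat a pose let the fingers close. It gives the time, the measured TCP pose, the force, the opening and the grip force at its end, in the units of the state.
- sense(): the state, without advancing time (a new reading comes with each control period).
- get_image(name): name is "scene" or "side" or "wrist"; returns a dict with "image" (420x560x3 uint8, red, green, blue), "range_z" (420x560 float32, m along the optical axis (not along the pixel's ray), 0 where there is no reading), "mtx" (3x3 intrinsics, pixels), "R" (3x3) and "t" (3): a world point X has camera coordinates R X + t; the wrist camera has in their place "tool_from_camera" (4x4, takes a point from camera to tool coordinates, whose origin is the TCP and whose axes are the flange's). Camera axes: x right, y down, z forward; pixel columns grow to the right and rows downward; lengths in m; the calibration is good to about 2 mm. A picture is of the moment at which its call begins: read the wrist's pose just before it.
- job_done(): hands the job in; it is judged then, once.
The state is a dict: "time_s": time; "qpos": joint angles; "qd": joint speeds; "joint_torque": joint torques, N m; "eef_pos": TCP position; "orientation": TCP orientation; "force": force on the tool from outside, world axes, zero at the start; "wrist_torque": the same for the moment, N m; "gripper_width": finger opening in m; "grasp_force": force on a finger pad.
Only numpy, scipy, OpenCV 4.12 (cv2) and the standard library are available. Lean on these libraries where they do the work, as an engineer would, in place of code of your own. Each camera call takes 0.05 s, during which the arm holds its last target. There are 200 camera calls.

### The job

Slide the blue spacer ring over the upright spindle of the indexing stand until it lies flat on the turntable, and let go of it. Then take the orange-handled ratchet lever and push it counter-clockwise (seen from above) by exactly four clicks, which you feel as the handle stiffens and then suddenly gives, and finish there still holding the orange handle, with the lever at rest between the fourth click and the fifth. Do not work the lever before the ring is on, and leave the other things on the bench where they are.

Things in the scene. Friction and masses are not known exactly. Their poses are not given: they have to be found in the camera images.
- ring_mid (a point): Centre (half-way up, on the axis) of the loose blue spacer ring: outside diameter 54 mm, bore 28 mm, 32 mm tall, 120 g, lying flat on the bench (this point 16 mm above it); z is the ring's axis.
- spindle_seat (a point): On the turntable's flat top, on the axis of the spindle and of the lever's swing, 40 mm above the bench. The turntable is an aluminium disc of 114 mm diameter; the steel spindle on it is 23 mm in diameter and 44 mm tall, its top 6 mm tapered to 16 mm. With the ring home its centre lies 16 mm above this point.
- lever: Lever, toothed wheel, turntable and spindle in one piece. Origin on its upright axis at bench height, x axis along the lever to its handle. Starts near the back end of its travel; works counter-clockwise seen from above, cannot go back past a click, stays where left. Seven clicks, each 18 degrees (0.314 rad, 38 mm at the handle) after the last; one brass tooth at the rim per click.
- indexer: Blue round base under the wheel, fixed to the bench, 208 mm diameter, 12 mm thick; origin under its centre, on the axis of the lever. Feel of the lever: drag of about 1 N at the handle (more if fast); before each click the push needed grows over some 11 degrees to a peak of 5 to 10 N, then it gives within 3 degrees and for a moment drives the lever forward with up to 10 N.
- lever_grip (a point): Middle of the gripping height of the upright orange handle at the lever's end, 120 mm from the axis, 80 mm above the bench. The handle is a round post of 18 mm diameter, 36 to 100 mm above the bench, on the lever's flat arm (top 36 mm above the bench). Pinch it from above or push it; being round it can turn between the fingers.
- pawl_block: White block, 30 x 36 mm, with the spring plunger that clicks over the teeth; fixed beside the rim, top 37 mm above the bench. Clamped at another place each time: the first click comes 0.24 to 0.64 rad after the start. Origin on the lever's axis at bench height. At click four the lever's x axis is 1.442 rad counter-clockwise of this body's x axis, at click five 1.756 rad.
- white_ring: Bystander: larger white plastic ring, 60 mm diameter, 20 mm tall; origin under its centre.
- jar: Bystander: amber jar, 48 mm diameter, 65 mm tall; origin under its centre.
- screwdriver: Bystander: screwdriver lying to the right of the stand; origin under its middle.
Mind the look-alikes: they are no part of the job. What is shaped like the indexer but brown is not meant.

How it is judged (in metres and radians):
On the way, in this order (a step that is already met when the one before it is completed fails the run):
1. the blue ring lies flat on the turntable round the spindle, let go (horizontal distance between ring_mid and spindle_seat below 0.005 m and z of ring_mid in the frame of spindle_seat between 0.0135 and 0.0185 m and angle between ring_mid's own z axis and vertical below 0.08 rad and contact force between the fingers and ring below 0.1 N), for 0.2 s.
2. the lever has been advanced four clicks, not five, and is held (horizontal distance between ring_mid and spindle_seat below 0.005 m and z of ring_mid in the frame of spindle_seat between 0.0135 and 0.0185 m and angle between ring_mid's own z axis and vertical below 0.08 rad and y of lever_grip in the frame of pawl_block above 0 m and x of lever_grip in the frame of pawl_block between -0.0209 and 0.013 m and contact force between the fingers and lever above 1 N), for 0.2 s.
At the end, for the whole second after the job is handed in: Blue ring flat on the turntable round the spindle (within 5 mm of the axis, 2.5 mm of its height, tilt under 0.08 rad), not touched; lever at rest past the fourth click and short of the fifth, the fingers on it with more than 1 N (all of step 2 and contact force between the fingers and ring below 0.1 N and angular speed of lever below 0.1 rad/s); the arm keeps its last pose, push and grip.
It fails at once if the lever is worked past its first click before the ring is on the spindle (x of lever_grip in the frame of pawl_block below 0.1041 m and y of lever_grip in the frame of pawl_block above 0 m and horizontal distance between ring_mid and spindle_seat above 0.008 m).
It fails at once if the lever is advanced past the fifth click (y of lever_grip in the frame of pawl_block above 0 m and x of lever_grip in the frame of pawl_block below -0.0256 m).
It fails at once if a bystander is moved more than 30 mm (distance of any of white_ring, jar, screwdriver from where it was at the start of the episode above 0.03 m).
It also fails if it takes over 72 s, if anything falls off the work surface, if the arm or the gripper's body presses on something with over 40 N, if the wrist force passes 120 N, or if a joint passes its speed limit or range.

## Working session

There is one attempt and no reset: what is moved stays moved. The work goes in short steps, Python scripts to look and compute and a tool call to move; the robot and the scene stay as the last step left them, time stands still between calls to the robot, and variables do not carry over. Pictures are saved under pics/ and viewed, at most 10 in all, crops included, and the job is handed in when it is done.

Besides the shell and the picture viewer there is one more tool, called by a JSON object that holds its "api" and its "payload". carry_out: Moves the arm, as the interface text tells. Its arguments: {"type":"object","properties":{"slide":{"type":"array"},"twist":{"type":"array"},"grip":{"type":"array"},"force":{"type":"number"}},"required":["slide","twist","grip"]}

```bash
mkdir -p pics; ls
python3 - <<'E'
from cell import *
import cv2,numpy as np
s=sense(); print(s['time_s'],s['eef_pos'],np.round(s['orientation'],3),s['gripper_width'],grasp_offset,s['force'])
for n in ['scene','side']:
    d=get_image(n); np.savez(f'{n}0.npz',**d); cv2.imwrite(f'pics/{n}0.png',d['image'][...,::-1]); print(n,np.round(-np.array(d['R']).T@d['t'],3))
E
```

```text
pics
0.0 [0.2140631  0.58680467 0.20484866] [[-0.939  0.343 -0.   ]
 [ 0.343  0.939 -0.001]
 [-0.    -0.001 -1.   ]] 0.0936805871322799 -0.0188 [ 0.05911722 -0.17843816  0.33732985]
scene [1.265 0.673 0.788]
side [ 0.372 -0.717  0.585]
```

View pics/scene0.png

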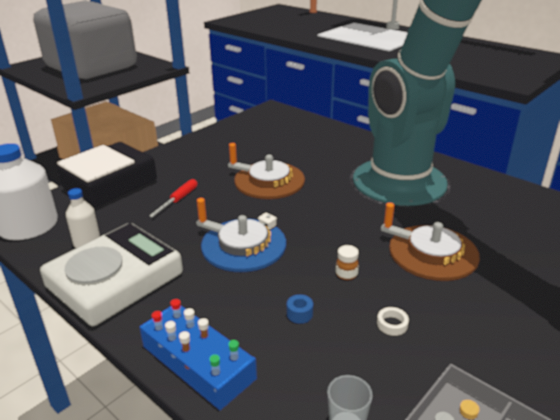

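View pics/side0.png

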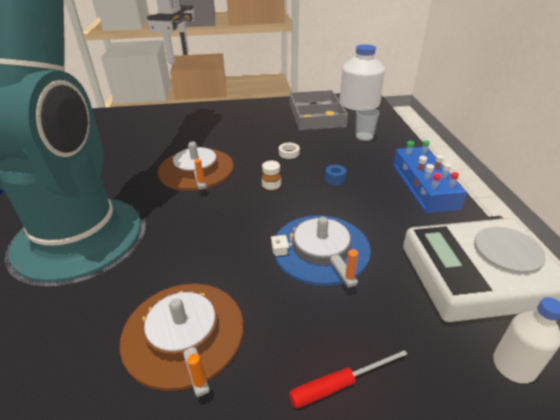

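The scene view shows the blue stand at (244,240), its spindle at (242,225), handle at (202,210), pawl block at (268,220) and the blue ring at (300,308). The side view shows the same items at (321,248), (323,228), (351,265), (280,245) and (336,174).

```bash
cat > h.py <<'E'
import numpy as np,cv2
def load(n):
    d=dict(np.load(n)); d['hsv']=cv2.cvtColor(d['image'],cv2.COLOR_RGB2HSV); return d
def world(d,m):   # world points of mask from range
    v,u=np.nonzero(m&(d['range_z']>0)); z=d['range_z'][v,u]
    P=(np.linalg.inv(d['mtx'])@np.c_[u,v,np.ones_like(u)].T)*z
    return (d['R'].T@(P-d['t'].reshape(3,1))).T,np.c_[u,v]
def onplane(d,uv,z):
    c=-d['R'].T@d['t'].ravel(); r=d['R'].T@np.linalg.inv(d['mtx'])@np.array([*uv,1.]); return c+r*(z-c[2])/r[2]
def circ(p):
    A=np.c_[2*p,np.ones(len(p))]; s=np.linalg.lstsq(A,(p**2).sum(1),rcond=None)[0]; return s[:2],np.sqrt(s[2]+s[:2]@s[:2])
def hue(d,lo,hi,s=120,v=40):
    return cv2.inRange(d['hsv'],(lo,s,v),(hi,255,255))>0
def box(d,u0,u1,v0,v1):
    m=np.zeros(d['range_z'].shape,bool); m[v0:v1,u0:u1]=1; return m
E
python3 - <<'E'
from h import *
W={'scene':dict(st=(195,292,195,272),ring=(280,320,290,326),han=(192,212,194,226),pawl=(256,280,208,228),jar=(333,362,243,280),wr=(374,412,305,336)),
'side':dict(st=(268,376,210,284),ring=(322,350,162,188),han=(342,360,246,283),pawl=(268,292,232,258),jar=(258,284,158,190),wr=(276,302,141,160))}
for n in W:
    d=load(n+'0.npz'); w=W[n]; print(n)
    P,_=world(d,box(d,*w['ring'])&hue(d,100,125))
    T=P[P[:,2]>.027]; print('ring n',len(P),'zmax',np.percentile(P[:,2],[5,50,95]),'top mid',(T[:,:2].min(0)+T[:,:2].max(0))/2,np.ptp(T[:,:2],axis=0), 'topmed',T.mean(0))
    m=hue(d,100,125)&box(d,*w['st']); c,_=cv2.findContours(m.astype(np.uint8),0,1); 
    c=cv2.convexHull(np.vstack(c))[:,0]; q=np.array([onplane(d,x,.012)[:2] for x in c]); 
    print('base circ @.012',circ(q),'spread',np.ptp(q,axis=0))
    P,uv=world(d,box(d,*w['st'])&~hue(d,5,20))
    A=P[(P[:,2]>.037)&(P[:,2]<.043)]; print('tt',len(A),(A[:,:2].min(0)+A[:,:2].max(0))/2,np.ptp(A[:,:2],axis=0))
    c0=circ(q)[0]; S=P[(P[:,2]>.06)&(np.hypot(*(P[:,:2]-c0).T)<.03)]; print('spindle',len(S),S.mean(0),S[:,2].max())
    P,uv=world(d,box(d,*w['han'])&hue(d,4,20)); print('handle',len(P),np.median(P,axis=0),np.percentile(P[:,2],[3,97]))
    m=box(d,*w['pawl'])&(d['hsv'][...,1]<70)&(d['hsv'][...,2]>130); P,uv=world(d,m); T=P[(P[:,2]>.032)&(P[:,2]<.045)]
    rr=cv2.minAreaRect((T[:,:2]*1000).astype(np.float32)); print('pawl',len(P),len(T),T.mean(0),rr)
    for k in('jar','wr'):
        P,_=world(d,box(d,*w[k])); P=P[P[:,2]>.01]; print(k,P.mean(0))
E
```

```text
scene
ring n 660 zmax [0.00392123 0.02810728 0.03512913] top mid [0.62583437 0.14397993] [0.05530205 0.05450026] topmed [0.62855529 0.1446849  0.03280826]
base circ @.012 (array([ 0.53559321, -0.11448245]), np.float64(0.10699898098784183)) spread [0.2134875  0.21379689]
tt 921 [ 0.50962966 -0.14997317] [0.16711385 0.19071505]
spindle 115 [ 0.53608399 -0.11224373  0.07563754] 0.09151431080645626
handle 208 [ 0.56203855 -0.23084312  0.06750909] [1.33493663e-05 1.03174505e-01]
pawl 248 165 [ 0.45391474 -0.11571611  0.03940248] ((461.1765441894531, -116.84979248046875), (73.97600555419922, 42.37899398803711), 9.93394947052002)
jar [0.46377797 0.1442792  0.04600175]
wr [0.52762957 0.30407256 0.01867776]
side
ring n 348 zmax [0.00557588 0.02697002 0.03331141] top mid [0.62275914 0.14018411] [0.05162228 0.05491082] topmed [0.62297166 0.13768884 0.03137649]
base circ @.012 (array([ 0.52873093, -0.12186428]), np.float64(0.10413788724935724)) spread [0.2031899  0.20948611]
tt 1612 [ 0.50634104 -0.15458351] [0.1619383  0.18668559]
spindle 147 [ 0.52772117 -0.12462625  0.07565936] 0.08564227405574716
handle 251 [ 0.55511222 -0.24232802  0.07850712] [0.04319151 0.10060718]
pawl 337 203 [ 0.44037221 -0.12447889  0.03731696] ((446.215576171875, -119.99815368652344), (41.925682067871094, 41.99775695800781), 1.301256537437439)
jar [0.44934621 0.12298716 0.04435774]
wr [0.52064212 0.29624269 0.01713116]
```

{"api": "carry_out", "payload": {"slide": [[-0.05, -0.025, 0], [-0.095, -0.05, 0], [-0.14, -0.072, 0], [-0.185, -0.095, 0], [-0.23, -0.118, 0], [-0.275, -0.141, 0], [-0.32, -0.164, 0], [-0.365, -0.187, 0], [-0.41, -0.21, 0], [-0.455, -0.233, 0], [-0.5, -0.256, 0], [-0.54, -0.277, 0]], "twist": [0, 0, 0, 0, 0, 0, 0, 0, 0, 0, 0, 0], "grip": [1, 1, 1, 1, 1, 1, 1, 1, 1, 1, 1, 1]}}

```text
time_s: 1.3
eef_pos: [0.6229, 0.1453, 0.2053]
orientation: [[-0.94, 0.343, -0.0], [0.343, 0.94, -0.0], [0.0, -0.0, -1.0]]
force: [0.1, -0.1, 0.4]
gripper_width: 0.0939
grasp_force: 0.0
```

{"api": "carry_out", "payload": {"slide": [[0, 0, 0], [0, 0, 0], [0, 0, 0]], "twist": [0, 0, 0], "grip": [1, 1, 1]}}

```text
time_s: 1.6
eef_pos: [0.6212, 0.148, 0.2051]
orientation: [[-0.94, 0.342, -0.001], [0.342, 0.94, 0.0], [0.001, -0.0, -1.0]]
force: [0.8, -0.2, -0.7]
gripper_width: 0.0942
grasp_force: 0.0
```

```bash
cat >> h.py <<'E'
def wrist(fn):
    from cell import sense,get_image
    s=sense(); d=get_image('wrist'); T=np.array(d['tool_from_camera']); Ro=np.array(s['orientation'])
    Rwc=Ro@T[:3,:3]; twc=Ro@T[:3,3]+s['eef_pos']; d['R']=Rwc.T; d['t']=-Rwc.T@twc
    np.savez(fn+'.npz',**d); cv2.imwrite(f'pics/{fn}.png',d['image'][...,::-1]); print('tcp',np.round(s['eef_pos'],4),np.round(Ro[:,1],3),'q7',s['qpos'][6],'t',s['time_s'],'f',np.round(s['force'],1)); print('cam at',twc)
    return load(fn+'.npz'),s
E
python3 - <<'E'
from h import *
d,s=wrist('w1')
P,uv=world(d,hue(d,100,125)); k=P[:,2]>.026; print(len(P),k.sum()); T=P[k]
print((T[:,:2].min(0)+T[:,:2].max(0))/2,np.ptp(T[:,:2],axis=0),np.median(T[:,2]),uv[k].min(0),uv[k].max(0))
E
```

```text
tcp [0.6212 0.148  0.2051] [ 0.342  0.94  -0.   ] q7 58.930234187840014 t 1.6 f [ 0.8 -0.2 -0.7]
cam at [0.55004982 0.1740499  0.38499349]
17410 6661
[0.74577974 0.07976203] [0.2951087  0.22057708] 0.05334946867038373 [202 178] [387 409]
```

View pics/w1.png

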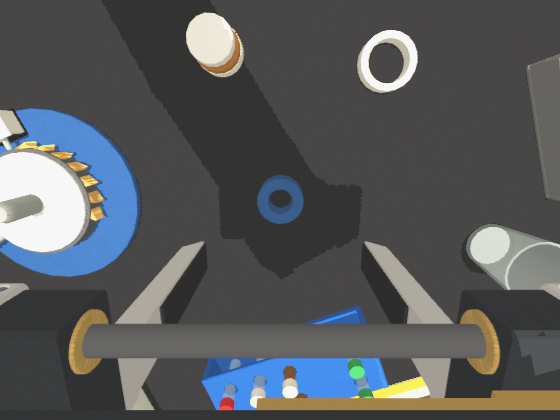

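The wrist view shows the blue ring at (280,200), lying between the fingers, with the stand at (40,200) on the left and the vial rack below it.

Run:
```python
from h import *
d=load('w1.npz')
m=hue(d,100,125,60,30)&box(d,250,312,168,232)
P,uv=world(d,m); print(np.percentile(P[:,2],[5,50,95]))
c=cv2.findContours(m.astype(np.uint8),0,1)[0]; c=max(c,key=cv2.contourArea)[:,0]
q=np.array([onplane(d,x,.032)[:2] for x in c]); print(circ(q),np.ptp(q,axis=0),(q.max(0)+q.min(0))/2)
T=P[(P[:,2]>.029)&(P[:,2]<.036)]; print((T[:,:2].min(0)+T[:,:2].max(0))/2,np.ptp(T[:,:2],axis=0),T.mean(0))
# bore: hole in top ring
hh=cv2.findContours(m.astype(np.uint8),cv2.RETR_CCOMP,1)
for cc,h in zip(hh[0],hh[1][0]):
    if h[3]>=0 and len(cc)>20:
        q=np.array([onplane(d,x,.032)[:2] for x in cc[:,0]]); print('bore',circ(q),np.ptp(q,axis=0))
from cell import sense
s=sense(); R=np.array(s['orientation'])
print('to ring', R.T@(np.array([*T.mean(0)[:2],.006])-s['eef_pos']))
```

```text
[0.00268363 0.0321453  0.03359072]
(array([0.62357211, 0.14286946]), np.float64(0.027504268683341198)) [0.05739097 0.05417791] [0.62330975 0.14236919]
[0.62492046 0.14200614] [0.05300738 0.05332184] [0.62427847 0.14218165 0.03238338]
bore (array([0.62175696, 0.14353938]), np.float64(0.011338980893781103)) [0.02174101 0.02476846]
to ring [-0.00508145 -0.00469534  0.19933828]
```

{"api": "carry_out", "payload": {"slide": [[-0.005, -0.005, 0.03], [-0.005, -0.005, 0.07], [-0.005, -0.005, 0.11], [-0.005, -0.005, 0.14], [-0.005, -0.005, 0.15], [-0.005, -0.005, 0.15], [-0.005, -0.005, 0.15]], "twist": [0, 0, 0, 0, 0, 0, 0], "grip": [1, 1, 1, 1, 1, 1, 1]}}

```text
time_s: 2.35
eef_pos: [0.6256, 0.1412, 0.0571]
orientation: [[-0.94, 0.342, 0.002], [0.342, 0.94, 0.001], [-0.001, 0.001, -1.0]]
force: [-0.1, 0.0, 0.6]
gripper_width: 0.0939
grasp_force: 0.0
```

{"api": "carry_out", "payload": {"slide": [[0.001, 0, 0.02], [0.001, 0, 0.04], [0.001, 0, 0.05], [0.001, 0, 0.05], [0.001, 0, 0.05], [0.001, 0, 0.05], [0.001, 0, 0.05], [0.001, 0, 0.05], [0.001, 0, 0.05]], "twist": [0, 0, 0, 0, 0, 0, 0, 0, 0], "grip": [1, 1, 1, 1, 0.4, 0.4, 0.4, 0.4, 0.4], "force": 15}}

```text
time_s: 3.25
eef_pos: [0.624, 0.1409, 0.0057]
orientation: [[-0.939, 0.343, 0.0], [0.343, 0.939, 0.0], [-0.0, 0.0, -1.0]]
force: [0.2, 0.7, -0.4]
gripper_width: 0.057
grasp_force: 0.0
```

{"api": "carry_out", "payload": {"slide": [[0, 0, 0], [0, 0, 0], [0, 0, 0], [0, 0, 0]], "twist": [0, 0, 0, 0], "grip": [0.2, 0.2, 0.2, 0.2], "force": 20}}

```text
time_s: 3.65
eef_pos: [0.624, 0.141, 0.0056]
orientation: [[-0.939, 0.343, 0.0], [0.343, 0.939, 0.0], [-0.0, 0.0, -1.0]]
force: [-1.1, 1.0, 4.1]
gripper_width: 0.0525
grasp_force: 20.0
```

{"api": "carry_out", "payload": {"slide": [[0, 0, -0.02], [0, 0, -0.05], [0, 0, -0.08], [0, 0, -0.11], [0, 0, -0.12], [0, 0, -0.12]], "twist": [0, 0, 0, 0, 0, 0], "grip": [0.2, 0.2, 0.2, 0.2, 0.2, 0.2]}}

```text
time_s: 4.25
eef_pos: [0.6244, 0.141, 0.1263]
orientation: [[-0.939, 0.343, 0.002], [0.343, 0.939, 0.001], [-0.001, 0.001, -1.0]]
force: [0.3, -0.0, -2.4]
gripper_width: 0.0525
grasp_force: 20.0
```

{"api": "carry_out", "payload": {"slide": [[-0.008, -0.03, 0], [-0.016, -0.07, 0], [-0.025, -0.11, 0], [-0.034, -0.155, 0], [-0.043, -0.195, 0], [-0.052, -0.235, 0], [-0.058, -0.265, 0], [-0.06, -0.275, 0], [-0.06, -0.275, 0], [-0.06, -0.275, 0], [-0.06, -0.275, 0]], "twist": [0, 0, 0, 0, 0, 0, 0, 0, 0, 0, 0], "grip": [0.2, 0.2, 0.2, 0.2, 0.2, 0.2, 0.2, 0.2, 0.2, 0.2, 0.2]}}

```text
time_s: 5.35
eef_pos: [0.5862, -0.1362, 0.1249]
orientation: [[-0.94, 0.341, -0.001], [0.341, 0.94, 0.001], [0.001, 0.0, -1.0]]
force: [-1.5, -0.1, -0.5]
gripper_width: 0.0529
grasp_force: 20.0
```

Run:
```python
from h import *
d,s=wrist('w2')
uvp=d['mtx']@(d['R']@np.array([.530,-.118,.084])+d['t']); print('pred spindle',uvp[:2]/uvp[2])
```

```text
tcp [ 0.5862 -0.1362  0.1249] [0.341 0.94  0.   ] q7 87.70696080446245 t 5.35 f [-1.5 -0.1 -0.5]
cam at [ 0.51497296 -0.11024902  0.30478953]
pred spindle [280.42790907 152.71591515]
```

View pics/w2.png

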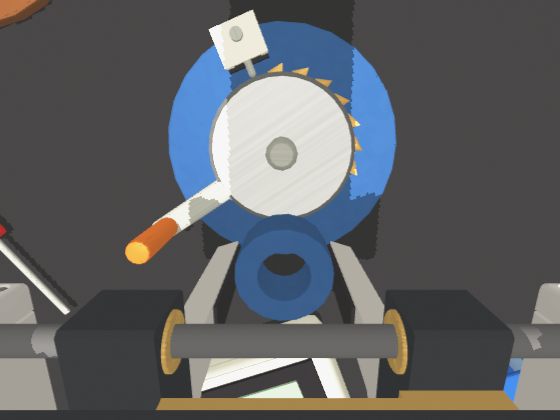

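The wrist view shows the spindle top at (282,153), the held ring at (284,268), the handle top at (138,252), the pawl block at (240,40) and the brass teeth running from (275,68) to (353,170).

Run:
```python
from h import *
d=load('w2.npz'); h=d['hsv']
g=cv2.cvtColor(d['image'],cv2.COLOR_RGB2GRAY)
P,uv=world(d,box(d,260,305,130,175)); k=(P[:,2]>.079)&(P[:,2]<.09); print('spin top',k.sum(),P[k].mean(0),np.ptp(P[k],axis=0),uv[k].mean(0))
print(onplane(d,uv[k].mean(0),.084))
P,uv=world(d,box(d,200,365,60,225)); k=(P[:,2]>.037)&(P[:,2]<.043)&(h[uv[:,1],uv[:,0],1]<60); 
m=np.zeros(g.shape,np.uint8); m[uv[k,1],uv[k,0]]=255; m=cv2.morphologyEx(m,cv2.MORPH_OPEN,np.ones((15,15)))
c=max(cv2.findContours(m,0,1)[0],key=cv2.contourArea)[:,0]; c=c[(c[:,1]<175)]
q=np.array([onplane(d,x,.040)[:2] for x in c]); ce,r=circ(q); e=abs(np.hypot(*(q-ce).T)-r); q=q[e<.002]; print('disc',circ(q),len(q))
m=hue(d,100,125)&box(d,160,400,15,210); c=cv2.convexHull(np.vstack(cv2.findContours(m.astype(np.uint8),0,1)[0]))[:,0]; q=np.array([onplane(d,x,.012)[:2] for x in c if x[1]<200 and x[1]>22]); ce,r=circ(q);e=abs(np.hypot(*(q-ce).T)-r); q=q[e<.003]; print('base',circ(q),len(q))
# ring in hand
m=hue(d,100,125)&box(d,230,338,210,325); P,uv=world(d,m); k=P[:,2]>.142; T=P[k]; print('ring top',k.sum(),T.mean(0),(T.min(0)+T.max(0))/2,np.ptp(T,axis=0))
ro=d['R'];
# handle top
P,uv=world(d,hue(d,4,24)&box(d,120,180,215,270)); k=P[:,2]>.096; print('handle top',k.sum(),P[k].mean(0),np.ptp(P[k],axis=0))
P,uv=world(d,box(d,205,272,5,78)&(h[...,1]<60)); k=(P[:,2]>.034)&(P[:,2]<.041); T=P[k]; print('pawl',k.sum(),T.mean(0),cv2.minAreaRect((T[:,:2]*1000).astype(np.float32)))
m=hue(d,12,28,100,90)&box(d,262,370,55,185); n,l,st,cc=cv2.connectedComponentsWithStats(m.astype(np.uint8)); C=np.array([.530,-.118])
for i in range(1,n):
    if st[i,4]>15:
        p=onplane(d,cc[i],.03)[:2]; v=p-C; print(cc[i],st[i,4],'tooth r',np.hypot(*v),'ang',np.arctan2(v[1],v[0]))
```

```text
spin top 768 [ 0.53092564 -0.11792095  0.08320524] [0.02195497 0.02186126 0.00739493] [281.00651042 153.82161458]
[ 0.53083937 -0.11788331  0.084     ]
disc (array([ 0.52552952, -0.11439976]), np.float64(0.0486732451281712)) 103
base (array([ 0.5313615 , -0.11798396]), np.float64(0.10279047422473286)) 40
ring top 5998 [ 0.58481292 -0.13554235  0.15101351] [ 0.58678347 -0.13601831  0.14807755] [0.05396062 0.0526968  0.01214404]
handle top 509 [ 0.55840771 -0.23334307  0.09986796] [0.01767183 0.01726035 0.00597933]
pawl 2031 [ 0.44374239 -0.12040491  0.03752061] ((451.74139404296875, -120.64627838134766), (49.649356842041016, 35.98480224609375), 1.5072158575057983)
[276.35384615  68.47692308] 65 tooth r 0.06246343800578641 ang 2.851527987590674
[301.27692308  71.10769231] 65 tooth r 0.0625928892979294 ang 2.5290558752886105
[323.66666667  81.65079365] 63 tooth r 0.06289988067870131 ang 2.211367160621533
[341.76785714  99.14285714] 56 tooth r 0.06341426592438693 ang 1.888731028918417
[351.90697674 120.6744186 ] 43 tooth r 0.0631654407438045 ang 1.5823374077081354
[356.62222222 144.75555556] 45 tooth r 0.06428571247885533 ang 1.2627698683524393
[353.         168.45454545] 44 tooth r 0.06471922374829586 ang 0.9484845534477273
```

{"api": "carry_out", "payload": {"slide": [[0.02, -0.001, 0], [0.04, -0.002, 0], [0.055, -0.002, 0], [0.058, -0.002, 0], [0.058, -0.002, 0], [0.058, -0.002, 0], [0.058, -0.002, 0]], "twist": [0, 0, 0, 0, 0, 0, 0], "grip": [0.2, 0.2, 0.2, 0.2, 0.2, 0.2, 0.2]}}

```text
time_s: 6.1
eef_pos: [0.5314, -0.1201, 0.1254]
orientation: [[-0.939, 0.343, 0.0], [0.343, 0.939, -0.0], [-0.0, -0.0, -1.0]]
force: [0.5, 0.4, -1.8]
gripper_width: 0.0526
grasp_force: 20.0
```

{"api": "carry_out", "payload": {"slide": [[0, 0, 0.01], [0, 0, 0.02], [0, 0, 0.027], [0, 0, 0.027], [0, 0, 0.027]], "twist": [0, 0, 0, 0, 0], "grip": [0.2, 0.2, 0.2, 0.2, 0.2]}}

```text
time_s: 6.6
eef_pos: [0.5308, -0.1201, 0.0982]
orientation: [[-0.939, 0.343, -0.001], [0.343, 0.939, -0.0], [0.0, -0.0, -1.0]]
force: [0.5, 0.6, -0.3]
gripper_width: 0.0527
grasp_force: 20.0
```

Run:
```python
from h import *
d,s=wrist('w3')
cv2.imwrite('pics/w3c.png',cv2.resize(d['image'][190:330,210:360,::-1],None,fx=4,fy=4))
P,uv=world(d,box(d,240,330,210,320)); m=hue(d,100,125)[uv[:,1],uv[:,0]]
T=P[m&(P[:,2]>.11)]; print('ring',(T.min(0)+T.max(0))/2,np.ptp(T,axis=0),T[:,2].mean())
k=(~m)&(P[:,2]>.07)&(P[:,2]<.09); print('spin',k.sum(),P[k].mean(0),np.ptp(P[k],axis=0))
```

```text
tcp [ 0.5308 -0.1201  0.0982] [ 0.343  0.939 -0.   ] q7 87.01475138688104 t 6.6 f [ 0.5  0.6 -0.3]
cam at [ 0.45954404 -0.09386754  0.27808551]
ring [ 0.53106065 -0.11979949  0.11858035] [0.05366864 0.05257775 0.01715591] 0.12349076283543893
spin 142 [ 0.53667121 -0.12079766  0.08360412] [0.01034813 0.01445596 0.00845767]
```

{"api": "carry_out", "payload": {"slide": [[0.001, 0.002, 0.0], [0.001, 0.002, 0.0], [0.001, 0.002, 0.007], [0.001, 0.002, 0.014], [0.001, 0.002, 0.02], [0.001, 0.002, 0.02]], "twist": [0, 0, 0, 0, 0, 0], "grip": [0.2, 0.2, 0.2, 0.2, 0.2, 0.2]}}

```text
time_s: 7.25
eef_pos: [0.53, -0.1177, 0.0774]
orientation: [[-0.939, 0.343, -0.002], [0.343, 0.939, 0.0], [0.002, -0.001, -1.0]]
force: [-0.3, -0.4, -0.9]
gripper_width: 0.0527
grasp_force: 20.0
```

{"api": "carry_out", "payload": {"slide": [[0, 0, 0.008], [0, 0, 0.016], [0, 0, 0.024], [0, 0, 0.029], [0, 0, 0.031], [0, 0, 0.031]], "twist": [0, 0, 0, 0, 0, 0], "grip": [0.2, 0.2, 0.2, 0.2, 0.2, 0.2]}}

```text
time_s: 7.85
eef_pos: [0.5305, -0.1178, 0.0472]
orientation: [[-0.939, 0.343, -0.0], [0.343, 0.939, -0.0], [0.0, -0.0, -1.0]]
force: [-0.1, -0.5, -0.6]
gripper_width: 0.0524
grasp_force: 20.0
```

{"api": "carry_out", "payload": {"slide": [[0, 0, 0.001], [0, 0, 0.001], [0, 0, 0.001], [0, 0, 0.001], [0, 0, 0.001], [0, 0, 0.001], [0, 0, 0.001]], "twist": [0, 0, 0, 0, 0, 0, 0], "grip": [0.2, 0.2, 0.75, 0.75, 0.75, 0.75, 0.75]}}

```text
time_s: 8.55
eef_pos: [0.5307, -0.1178, 0.0465]
orientation: [[-0.939, 0.343, 0.0], [0.343, 0.939, -0.0], [-0.0, -0.0, -1.0]]
force: [0.7, -0.4, -0.6]
gripper_width: 0.0704
grasp_force: 0.0
```

{"api": "carry_out", "payload": {"slide": [[0, 0, 0], [0, 0, 0], [0, 0, -0.02], [0, 0, -0.05], [0, 0, -0.08], [0, 0, -0.1], [0, 0, -0.1], [0, 0, -0.1]], "twist": [0, 0, 0, 0, 0, 0, 0, 0], "grip": [0.75, 0.75, 0.75, 0.75, 0.75, 0.75, 0.75, 0.75]}}

```text
time_s: 9.35
eef_pos: [0.5306, -0.1177, 0.1465]
orientation: [[-0.939, 0.343, 0.0], [0.343, 0.939, 0.0], [-0.0, 0.0, -1.0]]
force: [-0.0, 0.5, -0.7]
gripper_width: 0.0707
grasp_force: 0.0
```

Run:
```python
from h import *
d,s=wrist('w4')
P,uv=world(d,hue(d,100,125)); A=np.array([.531,-.118]); r=np.hypot(*(P[:,:2]-A).T); T=P[(r<.05)&(P[:,2]>.06)]; print('ring',len(T),(T.min(0)+T.max(0))/2,np.ptp(T,axis=0),np.median(T[:,2]),T[:,2].max())
k=T-T.mean(0); print('normal',np.linalg.svd(k[abs(k[:,2])<.005],full_matrices=False)[2][2])
P,uv=world(d,hue(d,4,24)); k=(P[:,2]>.096)&(P[:,2]<.108)&(np.hypot(*(P[:,:2]-A).T)<.16); print('handle',k.sum(),P[k].mean(0),np.ptp(P[k],axis=0))
```

```text
tcp [ 0.5306 -0.1177  0.1465] [0.343 0.939 0.   ] q7 85.55267731421154 t 9.35 f [-0.   0.5 -0.7]
cam at [ 0.45923433 -0.09149108  0.32623164]
ring 2253 [ 0.53067709 -0.1175051   0.10781032] [0.05252981 0.07097084 0.09534923] 0.0724681726705152 0.15548493506831101
normal [-0.0068498   0.00407807  0.99996822]
handle 115 [ 0.55379027 -0.23537531  0.09969987] [0.01120358 0.01266975 0.00568235]
```

View pics/w4.png

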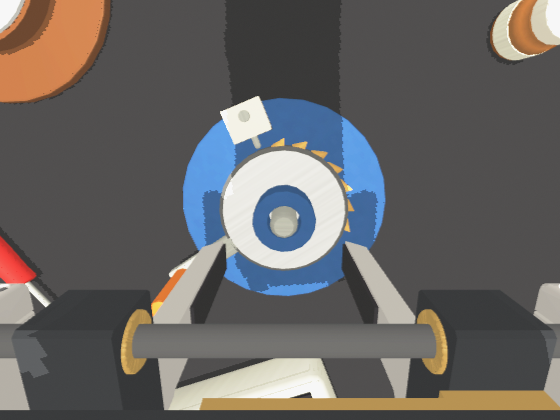

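The ring sits flat around the spindle at (284,218), with its top at 72.5 mm. The fingers are clear of it. Next I move over the handle.

{"api": "carry_out", "payload": {"slide": [[-0.008, -0.012, 0], [-0.018, -0.026, 0], [-0.028, -0.042, 0], [-0.038, -0.058, 0], [-0.048, -0.073, 0], [-0.058, -0.088, 0], [-0.066, -0.1, 0], [-0.066, -0.1, 0], [-0.066, -0.1, 0], [-0.066, -0.1, 0]], "twist": [0.14, 0.28, 0.42, 0.56, 0.7, 0.84, 0.95, 0.99, 0.99, 0.99], "grip": [0.75, 0.75, 0.75, 0.75, 0.75, 0.75, 0.75, 0.75, 0.75, 0.75]}}

```text
time_s: 10.4
eef_pos: [0.558, -0.234, 0.1457]
orientation: [[-0.231, 0.973, -0.001], [0.973, 0.231, 0.0], [0.0, -0.001, -1.0]]
force: [0.6, 0.7, -0.2]
gripper_width: 0.0706
grasp_force: 0.0
```

Run:
```python
from h import *
d,s=wrist('w5')
A=np.array([.531,-.118])
P,uv=world(d,hue(d,4,24)); k=(P[:,2]>.096)&(P[:,2]<.108)&(np.hypot(*(P[:,:2]-A).T)<.16); p=P[k].mean(0); print('handle',k.sum(),p,(P[k].min(0)+P[k].max(0))/2,np.ptp(P[k],axis=0),uv[k].mean(0))
v=p[:2]-A; print(np.hypot(*v),np.arctan2(v[1],v[0])); R=np.array(s['orientation']); print('shift',R.T@(p-s['eef_pos']),'yaw y',np.arctan2(R[1,1],R[0,1]))
```

```text
tcp [ 0.558  -0.234   0.1457] [ 0.973  0.231 -0.001] q7 46.560415187445685 t 10.4 f [ 0.6  0.7 -0.2]
cam at [ 0.54047541 -0.16017077  0.32549593]
handle 417 [ 0.5587235  -0.23368216  0.09999491] [ 0.55882666 -0.23429823  0.09946867] [0.01722064 0.01706266 0.00672574] [285.07194245 232.03117506]
0.11895778335028893 -1.3355801038916648
shift [8.36076146e-05 8.00273892e-04 4.56587685e-02] yaw y 0.23282839397558577
```

{"api": "carry_out", "payload": {"slide": [[0, 0.001, 0.025], [0, 0.001, 0.055], [0, 0.001, 0.08], [0, 0.001, 0.085], [0, 0.001, 0.085], [0, 0.001, 0.085], [0, 0.001, 0.085], [0, 0.001, 0.085], [0, 0.001, 0.085], [0, 0.001, 0.085], [0, 0.001, 0.085], [0, 0.001, 0.085]], "twist": [0, 0, 0, 0, 0, 0, 0, 0, 0, 0, 0, 0], "grip": [0.75, 0.75, 0.75, 0.75, 0.75, 0.05, 0.05, 0.05, 0.05, 0.05, 0.05, 0.05], "force": 30}}

```text
time_s: 11.65
eef_pos: [0.5593, -0.2341, 0.0615]
orientation: [[-0.229, 0.973, -0.0], [0.973, 0.229, -0.0], [-0.0, -0.0, -1.0]]
force: [-0.2, -0.0, -0.0]
gripper_width: 0.0177
grasp_force: 0.7
```

{"api": "carry_out", "payload": {"slide": [[0, 0, 0], [0, 0, 0], [0, 0, 0], [0, 0, 0]], "twist": [0, 0, 0, 0], "grip": [0.05, 0.05, 0.05, 0.05]}}

```text
time_s: 12.05
eef_pos: [0.5593, -0.2342, 0.0615]
orientation: [[-0.229, 0.973, 0.0], [0.973, 0.229, -0.0], [-0.0, -0.0, -1.0]]
force: [-1.3, 0.7, 0.3]
gripper_width: 0.0178
grasp_force: 30.0
```

{"api": "carry_out", "payload": {"slide": [[0.0001, 0.004, 0], [0.0003, 0.008, 0], [0.0006, 0.012, 0], [0.0006, 0.012, 0]], "twist": [-0.033, -0.067, -0.1, -0.1], "grip": [0.05, 0.05, 0.05, 0.05]}}

```text
time_s: 12.45
eef_pos: [0.5716, -0.2305, 0.0615]
orientation: [[-0.327, 0.945, 0.001], [0.945, 0.327, -0.0], [-0.0, 0.0, -1.0]]
force: [0.0, 0.6, 0.7]
gripper_width: 0.0173
grasp_force: 30.0
```

{"api": "carry_out", "payload": {"slide": [[0.0001, 0.003, 0], [0.00015, 0.006, 0], [0.00015, 0.006, 0]], "twist": [-0.025, -0.05, -0.05], "grip": [0.05, 0.05, 0.05]}}

```text
time_s: 12.75
eef_pos: [0.5769, -0.2284, 0.0615]
orientation: [[-0.374, 0.928, 0.0], [0.928, 0.374, -0.0], [-0.0, 0.0, -1.0]]
force: [0.1, 1.3, 2.0]
gripper_width: 0.0171
grasp_force: 30.0
```

{"api": "carry_out", "payload": {"slide": [[0.0001, 0.003, 0], [0.00015, 0.006, 0], [0.00015, 0.006, 0]], "twist": [-0.025, -0.05, -0.05], "grip": [0.05, 0.05, 0.05]}}

```text
time_s: 13.05
eef_pos: [0.5825, -0.226, 0.0615]
orientation: [[-0.419, 0.908, 0.0], [0.908, 0.419, 0.0], [-0.0, 0.0, -1.0]]
force: [-0.7, 1.0, 2.3]
gripper_width: 0.0172
grasp_force: 30.0
```

{"api": "carry_out", "payload": {"slide": [[0.0001, 0.003, 0], [0.00015, 0.006, 0], [0.00015, 0.006, 0]], "twist": [-0.025, -0.05, -0.05], "grip": [0.05, 0.05, 0.05]}}

```text
time_s: 13.35
eef_pos: [0.5875, -0.2236, 0.0615]
orientation: [[-0.464, 0.886, -0.0], [0.886, 0.464, 0.0], [0.0, -0.0, -1.0]]
force: [-1.8, 1.9, 3.0]
gripper_width: 0.0175
grasp_force: 30.0
```

{"api": "carry_out", "payload": {"slide": [[0.0001, 0.003, 0], [0.00015, 0.006, 0], [0.00015, 0.006, 0]], "twist": [-0.025, -0.05, -0.05], "grip": [0.05, 0.05, 0.05]}}

```text
time_s: 13.65
eef_pos: [0.5924, -0.2208, 0.0615]
orientation: [[-0.508, 0.862, -0.001], [0.862, 0.508, 0.0], [0.0, -0.001, -1.0]]
force: [-2.1, 1.8, 2.7]
gripper_width: 0.0176
grasp_force: 30.0
```

{"api": "carry_out", "payload": {"slide": [[0.0001, 0.003, 0], [0.00015, 0.006, 0], [0.00015, 0.006, 0]], "twist": [-0.025, -0.05, -0.05], "grip": [0.05, 0.05, 0.05]}}

```text
time_s: 13.95
eef_pos: [0.5971, -0.2179, 0.0615]
orientation: [[-0.55, 0.835, -0.001], [0.835, 0.55, -0.0], [0.001, -0.001, -1.0]]
force: [-7.7, 1.2, 5.7]
gripper_width: 0.0177
grasp_force: 30.0
```

{"api": "carry_out", "payload": {"slide": [[0.0001, 0.003, 0], [0.00015, 0.006, 0], [0.00015, 0.006, 0]], "twist": [-0.025, -0.05, -0.05], "grip": [0.05, 0.05, 0.05]}}

```text
time_s: 14.25
eef_pos: [0.6033, -0.2135, 0.0615]
orientation: [[-0.591, 0.806, 0.001], [0.806, 0.591, 0.0], [-0.0, 0.001, -1.0]]
force: [0.5, 4.4, 1.4]
gripper_width: 0.0176
grasp_force: 30.0
```

{"api": "carry_out", "payload": {"slide": [[0.0001, 0.004, 0], [0.0003, 0.008, 0], [0.0006, 0.012, 0], [0.0006, 0.012, 0]], "twist": [-0.033, -0.067, -0.1, -0.1], "grip": [0.05, 0.05, 0.05, 0.05]}}

```text
time_s: 14.65
eef_pos: [0.6124, -0.206, 0.0615]
orientation: [[-0.67, 0.742, -0.0], [0.742, 0.67, 0.0], [0.0, 0.0, -1.0]]
force: [-3.1, 4.0, 4.8]
gripper_width: 0.0177
grasp_force: 30.0
```

{"api": "carry_out", "payload": {"slide": [[0.0001, 0.003, 0], [0.00015, 0.006, 0], [0.00015, 0.006, 0]], "twist": [-0.025, -0.05, -0.05], "grip": [0.05, 0.05, 0.05]}}

```text
time_s: 14.95
eef_pos: [0.6163, -0.2022, 0.0615]
orientation: [[-0.705, 0.709, -0.0], [0.709, 0.705, 0.0], [0.0, -0.0, -1.0]]
force: [-4.4, 4.4, 5.1]
gripper_width: 0.0175
grasp_force: 30.0
```

{"api": "carry_out", "payload": {"slide": [[0.0001, 0.003, 0], [0.00015, 0.006, 0], [0.00015, 0.006, 0]], "twist": [-0.025, -0.05, -0.05], "grip": [0.05, 0.05, 0.05]}}

```text
time_s: 15.25
eef_pos: [0.6198, -0.1986, 0.0614]
orientation: [[-0.739, 0.674, -0.002], [0.674, 0.739, -0.0], [0.001, -0.001, -1.0]]
force: [-7.4, 2.2, 5.8]
gripper_width: 0.0175
grasp_force: 30.0
```

{"api": "carry_out", "payload": {"slide": [[0.0001, 0.003, 0], [0.00015, 0.006, 0], [0.00015, 0.006, 0]], "twist": [-0.025, -0.05, -0.05], "grip": [0.05, 0.05, 0.05]}}

```text
time_s: 15.55
eef_pos: [0.6234, -0.1945, 0.0614]
orientation: [[-0.771, 0.636, -0.002], [0.636, 0.771, -0.001], [0.001, -0.002, -1.0]]
force: [-9.5, 1.7, 7.9]
gripper_width: 0.0176
grasp_force: 30.0
```

{"api": "carry_out", "payload": {"slide": [[0.0, 0.0015, 0], [0.0001, 0.003, 0], [0.0001, 0.003, 0]], "twist": [-0.0125, -0.025, -0.025], "grip": [0.05, 0.05, 0.05]}}

```text
time_s: 15.85
eef_pos: [0.6254, -0.1919, 0.0615]
orientation: [[-0.787, 0.617, -0.001], [0.617, 0.787, -0.0], [0.001, -0.001, -1.0]]
force: [-10.0, 0.6, 7.8]
gripper_width: 0.0173
grasp_force: 30.0
```

{"api": "carry_out", "payload": {"slide": [[0.0, 0.0015, 0], [0.0001, 0.003, 0], [0.0001, 0.003, 0]], "twist": [-0.0125, -0.025, -0.025], "grip": [0.05, 0.05, 0.05]}}

```text
time_s: 16.15
eef_pos: [0.6281, -0.1883, 0.0615]
orientation: [[-0.803, 0.596, -0.0], [0.596, 0.803, 0.001], [0.0, 0.0, -1.0]]
force: [-1.2, 7.7, 3.5]
gripper_width: 0.0175
grasp_force: 30.0
```

{"api": "carry_out", "payload": {"slide": [[0.0, 0.0015, 0], [0.0001, 0.003, 0], [0.0001, 0.003, 0]], "twist": [-0.0125, -0.025, -0.025], "grip": [0.05, 0.05, 0.05]}}

```text
time_s: 16.45
eef_pos: [0.6299, -0.1858, 0.0615]
orientation: [[-0.818, 0.576, -0.0], [0.576, 0.818, 0.0], [0.0, 0.0, -1.0]]
force: [-3.3, 4.0, 3.9]
gripper_width: 0.0175
grasp_force: 30.0
```

{"api": "carry_out", "payload": {"slide": [[0.0004, 0.004, 0], [0.0007, 0.008, 0], [0.001, 0.012, 0], [0.001, 0.012, 0]], "twist": [-0.033, -0.067, -0.1, -0.1], "grip": [0.05, 0.05, 0.05, 0.05]}}

```text
time_s: 16.85
eef_pos: [0.6362, -0.1754, 0.0615]
orientation: [[-0.872, 0.49, 0.0], [0.49, 0.872, 0.0], [-0.0, 0.0, -1.0]]
force: [-3.4, 1.7, 3.2]
gripper_width: 0.0176
grasp_force: 30.0
```

{"api": "carry_out", "payload": {"slide": [[0.0002, 0.003, 0], [0.0004, 0.006, 0], [0.0004, 0.006, 0]], "twist": [-0.025, -0.05, -0.05], "grip": [0.05, 0.05, 0.05]}}

```text
time_s: 17.15
eef_pos: [0.6386, -0.1708, 0.0615]
orientation: [[-0.895, 0.447, 0.0], [0.447, 0.895, -0.001], [-0.0, -0.0, -1.0]]
force: [-2.8, -1.9, 1.5]
gripper_width: 0.0175
grasp_force: 30.0
```

{"api": "carry_out", "payload": {"slide": [[0.0002, 0.003, 0], [0.0004, 0.006, 0], [0.0004, 0.006, 0]], "twist": [-0.025, -0.05, -0.05], "grip": [0.05, 0.05, 0.05]}}

```text
time_s: 17.45
eef_pos: [0.6409, -0.1658, 0.0615]
orientation: [[-0.916, 0.402, 0.0], [0.402, 0.916, -0.001], [-0.001, -0.001, -1.0]]
force: [-1.4, -2.1, 0.2]
gripper_width: 0.0173
grasp_force: 30.0
```

{"api": "carry_out", "payload": {"slide": [[0.0001, 0.003, 0], [0.00015, 0.006, 0], [0.00015, 0.006, 0]], "twist": [-0.025, -0.05, -0.05], "grip": [0.05, 0.05, 0.05]}}

```text
time_s: 17.75
eef_pos: [0.6431, -0.1604, 0.0615]
orientation: [[-0.935, 0.355, 0.0], [0.355, 0.935, -0.001], [-0.001, -0.001, -1.0]]
force: [-3.3, -6.1, 0.5]
gripper_width: 0.017
grasp_force: 30.0
```

{"api": "carry_out", "payload": {"slide": [[0.0, 0.0015, 0], [0.0, 0.003, 0], [0.0, 0.003, 0]], "twist": [-0.0125, -0.025, -0.025], "grip": [0.05, 0.05, 0.05]}}

```text
time_s: 18.05
eef_pos: [0.6447, -0.1559, 0.0616]
orientation: [[-0.943, 0.332, 0.001], [0.332, 0.943, 0.0], [-0.001, 0.001, -1.0]]
force: [1.6, 3.0, -0.3]
gripper_width: 0.0175
grasp_force: 30.0
```

{"api": "carry_out", "payload": {"slide": [[0.0, 0.0015, 0], [0.0, 0.003, 0], [0.0, 0.003, 0]], "twist": [-0.0125, -0.025, -0.025], "grip": [0.05, 0.05, 0.05]}}

```text
time_s: 18.35
eef_pos: [0.6456, -0.153, 0.0615]
orientation: [[-0.951, 0.308, 0.001], [0.308, 0.951, 0.0], [-0.0, 0.001, -1.0]]
force: [1.5, 4.6, -0.4]
gripper_width: 0.0171
grasp_force: 30.0
```

{"api": "carry_out", "payload": {"slide": [[0.0, 0.0015, 0], [0.0, 0.003, 0], [0.0, 0.003, 0]], "twist": [-0.0125, -0.025, -0.025], "grip": [0.05, 0.05, 0.05]}}

```text
time_s: 18.65
eef_pos: [0.6461, -0.1513, 0.0615]
orientation: [[-0.958, 0.285, 0.0], [0.285, 0.958, -0.0], [-0.0, -0.0, -1.0]]
force: [-0.2, -0.2, 0.6]
gripper_width: 0.0176
grasp_force: 30.0
```

{"api": "carry_out", "payload": {"slide": [[0.0001, 0.004, 0], [0.0003, 0.008, 0], [0.0006, 0.012, 0], [0.0006, 0.012, 0]], "twist": [-0.033, -0.067, -0.1, -0.1], "grip": [0.05, 0.05, 0.05, 0.05]}}

```text
time_s: 19.05
eef_pos: [0.649, -0.1385, 0.0615]
orientation: [[-0.983, 0.186, -0.0], [0.186, 0.983, 0.0], [0.0, 0.0, -1.0]]
force: [-0.3, -0.2, 1.6]
gripper_width: 0.0174
grasp_force: 30.0
```

{"api": "carry_out", "payload": {"slide": [[0.0001, 0.003, 0], [0.00015, 0.006, 0], [0.00015, 0.006, 0]], "twist": [-0.025, -0.05, -0.05], "grip": [0.05, 0.05, 0.05]}}

```text
time_s: 19.35
eef_pos: [0.6498, -0.1339, 0.0615]
orientation: [[-0.99, 0.138, -0.0], [0.138, 0.99, -0.001], [0.0, -0.001, -1.0]]
force: [-2.0, -3.6, 1.0]
gripper_width: 0.0175
grasp_force: 30.0
```

{"api": "carry_out", "payload": {"slide": [[0.0001, 0.003, 0], [0.00015, 0.006, 0], [0.00015, 0.006, 0]], "twist": [-0.025, -0.05, -0.05], "grip": [0.05, 0.05, 0.05]}}

```text
time_s: 19.65
eef_pos: [0.6504, -0.1283, 0.0615]
orientation: [[-0.996, 0.089, -0.0], [0.089, 0.996, -0.001], [0.0, -0.001, -1.0]]
force: [-2.1, -4.5, 2.6]
gripper_width: 0.0173
grasp_force: 30.0
```

{"api": "carry_out", "payload": {"slide": [[0.0, 0.0015, 0], [0.0, 0.003, 0], [0.0, 0.003, 0]], "twist": [-0.0125, -0.025, -0.025], "grip": [0.05, 0.05, 0.05]}}

```text
time_s: 19.95
eef_pos: [0.6505, -0.126, 0.0615]
orientation: [[-0.998, 0.065, -0.0], [0.065, 0.998, -0.002], [0.0, -0.002, -1.0]]
force: [-2.3, -8.5, 2.6]
gripper_width: 0.0177
grasp_force: 30.0
```

{"api": "carry_out", "payload": {"slide": [[0.0, 0.0015, 0], [0.0, 0.003, 0], [0.0, 0.003, 0]], "twist": [-0.0125, -0.025, -0.025], "grip": [0.05, 0.05, 0.05]}}

```text
time_s: 20.25
eef_pos: [0.6507, -0.1234, 0.0615]
orientation: [[-0.999, 0.04, -0.0], [0.04, 0.999, -0.002], [0.0, -0.002, -1.0]]
force: [-2.6, -8.9, 1.7]
gripper_width: 0.0177
grasp_force: 30.0
```

{"api": "carry_out", "payload": {"slide": [[0.0, 0.0015, 0], [0.0, 0.003, 0], [0.0, 0.003, 0]], "twist": [-0.0125, -0.025, -0.025], "grip": [0.05, 0.05, 0.05]}}

```text
time_s: 20.55
eef_pos: [0.6508, -0.118, 0.0614]
orientation: [[-1.0, 0.014, -0.001], [0.014, 1.0, 0.001], [0.001, 0.0, -1.0]]
force: [-5.7, 2.8, 5.4]
gripper_width: 0.0175
grasp_force: 30.0
```

{"api": "carry_out", "payload": {"slide": [[0.0002, 0.003, 0], [0.0004, 0.006, 0], [0.0006, 0.009, 0], [0.0008, 0.011, 0], [0.0008, 0.011, 0], [0.0008, 0.011, 0], [0.0008, 0.011, 0], [0.0008, 0.011, 0]], "twist": [-0.025, -0.05, -0.075, -0.09, -0.09, -0.09, -0.09, -0.09], "grip": [0.05, 0.05, 0.05, 0.05, 0.05, 0.05, 0.05, 0.05]}}

```text
time_s: 21.35
eef_pos: [0.6503, -0.1071, 0.0615]
orientation: [[-0.997, -0.076, -0.001], [-0.076, 0.997, 0.0], [0.001, 0.0, -1.0]]
force: [-6.2, -2.2, 4.9]
gripper_width: 0.0176
grasp_force: 30.0
```

Run:
```python
from h import *
d,s=wrist('w6')
A=np.array([.531,-.118]); v=s['eef_pos'][:2]-A; print('angle',np.arctan2(v[1],v[0]),np.hypot(*v),'grasp',s['grasp_force'])
P,uv=world(d,hue(d,100,125)); r=np.hypot(*(P[:,:2]-A).T); T=P[(r<.035)&(P[:,2]>.06)&(P[:,2]<.085)]; print('ring',len(T),(T.min(0)+T.max(0))/2,np.ptp(T,axis=0))
P,uv=world(d,(d['hsv'][...,1]<60)&(d['hsv'][...,2]>100)); r=P[:,:2]-[.4437,-.1204]; T=P[(np.hypot(*r.T)<.03)&(P[:,2]>.03)]; print('pawl',len(T))
```

```text
tcp [ 0.6503 -0.1071  0.0615] [-0.076  0.997  0.   ] q7 104.79319999031746 t 21.35 f [-6.2 -2.2  4.9]
cam at [ 0.5747333  -0.11253924  0.24131759]
angle 0.09150885669069 0.11977714996840405 grasp 30.001004934310913
ring 5870 [ 0.53686034 -0.11772538  0.0675406 ] [0.04272775 0.05234125 0.01500331]
pawl 0
```

View pics/w6.png

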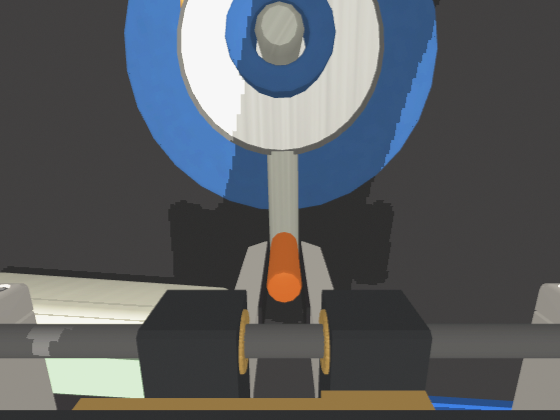

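The view shows the handle held between the fingers at (285,265) and the ring still flat around the spindle at (280,40). The lever is about 0.12 rad past click four, so I'm handing the job in.

```bash
python3 -c "
from cell import *
print(job_done())"
```

```text
the job is handed in; nothing more can be done
None
```

The job is handed in: the blue ring lies flat on the turntable, let go. I felt four clicks, and the lever rests about 0.12 rad past the fourth, with the orange handle gripped at 30 N. The hand-in gave no verdict.

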